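# Set a thin blank over the end of the bench hook for sawing

### The job

Get the thin maple blank ready to be sawn: with the fingertips push it back snug and square against the bench hook's fence and along the fence to the right, until the pencil line stands about 5 mm out past the right-hand edge of the bench hook's board, so that the waste strip overhangs. Only push it: it stays flat on the board and is never lifted, and all the other things stay where they are. Take the hand away when it is set.

Things in the scene. Friction and masses are not known exactly. Their poses are not given: they have to be found in the camera images.
- blank: thin maple blank: a loose flat pale wooden plate, 96 mm (x) by 150 mm (y) by 6 mm thick, about 60 g, lying on the bench hook's board. Origin: centre of its underside; x points roughly to the fence, -y to the marked end (robot's right), z up. Long edges at x -48 and +48 mm, ends at y -75 (hatched waste end) and +75 mm (plain left end)
- line (a point): middle of the dark pencil line that runs straight across the blank's top face, 25 mm in from its right-hand end (blank x 0, y -50, z 6 mm). The strip from the line to that end, hatched in pencil, is the waste. Axes as the blank's
- hook: bench hook, fixed on the plank: a wooden board 200 mm (x) by 300 mm (y), 18 mm thick. Origin: centre of the board's underside; x points from its front edge (x -100 mm) to the fence, y left, z up (board's top z 18 mm), ends at y -150 and +150 mm. Yawed up to 0.17 rad. A cleat below its front edge hooks over the plank's front edge
- saw_edge (a point): point on the top edge of the bench hook board's right-hand end, where the saw runs down (hook x 22, y -150, z 18 mm). Axes as the bench hook's; past it (-y) is free air, the plank's top 18 mm below
- fence (a point): middle of the foot of the fence's front face (hook x 70, y 0, z 18 mm), axes as the bench hook's. The fence is a wooden bar along the whole far side of the board, 30 mm deep, 300 mm long, standing 24 mm above the board; its front face looks to -x
- plank: the thick dark plank, fixed, 240 mm (x) by 840 mm (y), 36 mm thick, lying on the bench under the bench hook; origin at the centre of its underside, z up
- finger_plane: a finger plane: tiny brass plane, 22 x 46 mm sole, 35 mm high, standing on the front left part of the bench hook's board; to be left where it is. Origin on its underside
- block_plane: a steel block plane, 150 x 48 mm, 50 mm high, standing on the right-hand part of the plank; to be left where it is. Origin on its underside
- try_square: a try square, 105 mm wooden stock with a 130 mm steel blade, lying on the left-hand part of the plank; to be left where it is. Origin on its underside
- saw: a gent's saw lying flat on the bench in front of the plank, right: 200 mm steel blade with brass back, turned wooden handle, about 320 mm overall, 30 mm high; to be left where it is. Origin on its underside
- glue_jar: a glue jar, 62 mm across, 85 mm high, at the left-hand end of the plank; to be left where it is. Origin on its underside
- pencil: a carpenter's pencil, 7 mm thick, 170 mm long, lying on the plank behind the bench hook's fence; to be left where it is. Origin on its underside
Mind the look-alikes: they are no part of the job. Of the things shaped like the blank, the wooden one is meant.

How it is judged:
By the outcome, as a careful person would: the job done as asked, in the order asked, and still so for the second after the job is handed in, with the robot touching nothing.
It also fails if it takes over 58 s, if anything falls off the work surface, if the arm or the gripper's body presses on something with over 40 N, if the wrist force passes 120 N, or if a joint passes its speed limit or range.

### The arm

A 7-joint arm with a two-finger parallel gripper is mounted at the origin on the work surface. World frame = base frame: x ahead of the robot, y to its left, z up, the work surface at z = 0. Lengths are in m, angles in rad, forces in N, time in s.
With the tool pointing down it reaches from about 0.425 to 0.875 m from the base axis. Payload 4.7 kg.
Tool frame: the origin (TCP) lies at the very end of the fingers, on their centre line; the grasp point (between the pads) lies 19 mm behind it; z points along the fingers, y is the line along which they close (so a half turn about z gives the same grasp; the last joint's range is limited). The gripper opens to 87 mm and grips with 3 to 60 N. Pads are 19 mm wide; open, the fingers measure 117 mm over their backs; the gripper's body (75 mm by 190 mm) begins 51 mm behind the grasp point.
Start: joints at [-1.162, 0.321, -0.07, 1.45, 0.023, 1.371, -0.057], TCP at [0.25, 0.6, 0.223] pointing down, gripper open.
Joint ranges: [-2.86, 2.86], [-0.3, 2.09], [-1.38, 1.24], [0.06, 2.45], [-1.56, 4.7], [0.09, 2.05], [-2.69, 2.69]. Speed limits (rad/s): [2.57, 2.57, 3.14, 3.14, 3.14, 3.14, 3.14].

### API

Orientations are given as a rotation vector (axis times angle).
In Python, from workcell import ctrl gives the robot as it stands.
- The arm moves only by the tool play_rows, never from a script. Its argument "deltas" is a list of rows, each a list of 7 numbers: the turn, a rotation vector about the world's x, y, z normalised to -1 to 1, where 1 is 60 degrees, then the shift along the world's x, y, z normalised to -1 to 1, where 1 is 2.5 cm, then the opening, from 0 (shut) to 1 (fully open). In form: [[rx, ry, rz, dx, dy, dz, fingers], ...]. A call has exactly 5 rows; each row shifts and turns the commanded pose from where the row before left it; what a row does not reach is not made up. A row lasts 1/10 s, in which the tool goes at most 50 mm and 8.59 degrees, less where a joint would pass 70% of its speed; a pose out of reach is approached as far as the arm can. A call with a number of a shift or a turn outside -1 to 1 is refused whole. A call with a gripper value outside its range is refused whole. The fingers move at their own pace and stop on an object; "newtons" is the grip in N (left out, the last holds). Time passes only in rows, so rows that do not move let the fingers close, or fill a call up. It gives the time, the measured TCP pose, the force, the opening and the grip force at its end, in the units of the state.
- ctrl.get_state(): the state, without advancing time (a new reading comes with each control period).
- ctrl.snapshot(name): name is "scene" or "top"; returns the picture (480x640x3 uint8, red, green, blue); there is no depth.
- ctrl.get_calibration(name): a dict with "mtx" (3x3 intrinsics, pixels), "R" (3x3) and "t" (3): a world point X has camera coordinates R X + t. Camera axes: x right, y down, z forward; pixel columns grow to the right and rows downward; lengths in m; the calibration is good to about 2 mm. A picture is of the moment at which its call begins. get_calibration takes no time and is no camera call.
- ctrl.finish_job(): hands the job in; it is judged then, once.
The state is a dict: "clock": time; "joint_positions": joint angles; "joint_vel": joint speeds; "effort": joint torques, N m; "ee_pos": TCP position; "tcp_rot": TCP orientation; "contact_force": force on the tool from outside, world axes, zero at the start; "torque": the same for the moment, N m; "width": finger opening in m; "gripper_force": force on a finger pad.
Only numpy, scipy, OpenCV 4.12 (cv2) and the standard library are available. Lean on these libraries where they do the work, as an engineer would, in place of code of your own. Each camera call takes 0.05 s, during which the arm holds its last target. There are 200 camera calls.

## Working session

There is one attempt and no reset: what is moved stays moved. The work goes in short steps, Python scripts to look and compute and a tool call to move; the robot and the scene stay as the last step left them, time stands still between calls to the robot, and variables do not carry over. Pictures are saved under pics/ and viewed, at most 10 in all, crops included, and the job is handed in when it is done.

Besides the shell and the picture viewer there is one more tool, called after "Request:" as name(argument=value, ...) on one line, values as JSON. play_rows: Moves the arm, as the interface text tells. Scaled input: -1 to 1 covers 2.5 cm each way for a shift and 60 degrees each way for a turn. Its arguments: {"type":"object","properties":{"deltas":{"type":"array","items":{"type":"array","items":{"type":"number","minimum":-1,"maximum":1}}},"newtons":{"type":"number"}},"required":["deltas"]}

```bash
mkdir -p pics; ls; python3 - <<'E'
from workcell import ctrl
import cv2
for n in ("scene","top"):
    im=ctrl.snapshot(n); cv2.imwrite(f"pics/{n}0.png",im[:,:,::-1])
    c=ctrl.get_calibration(n); print(n,c["mtx"].round(1).tolist(),c["R"].round(3).tolist(),c["t"].round(3).tolist())
s=ctrl.get_state(); print(s)
E
```

```text
pics
scene [[457.2, 0.0, 313.6], [0.0, 457.2, 244.3], [0.0, 0.0, 1.0]] [[-0.109, 0.994, 0.0], [0.642, 0.071, -0.763], [-0.759, -0.083, -0.646]] [0.012, -0.302, 1.468]
top [[570.2, 0.0, 319.2], [0.0, 570.2, 242.8], [0.0, 0.0, 1.0]] [[0.015, -1.0, 0.013], [-0.984, -0.017, -0.176], [0.176, -0.01, -0.984]] [0.003, 0.548, 1.335]
{'clock': 0.1, 'joint_positions': array([-1.1618539 ,  0.32172385, -0.07007343,  1.45156784,  0.02261897,
        1.37078062, -0.05692173]), 'joint_vel': array([ 0.00239798, -0.00143818,  0.00115439, -0.00083509,  0.00069129,
       -0.00205675, -0.00092315]), 'effort': array([-2.00133068e-04, -4.92568231e+01, -4.05910984e-01, -3.13400245e+01,
       -6.43238425e-02,  3.93538037e-02,  4.18901811e-05]), 'ee_pos': array([0.24989789, 0.5995063 , 0.22157959]), 'tcp_rot': array([-6.16153796e-01, -3.08035419e+00,  2.63744256e-03]), 'contact_force': array([ 0.51789588,  0.07131655, -0.20489387]), 'torque': array([ 0.01993128,  0.02097082, -0.00121967]), 'gripper_force': 0.0, 'width': 0.08690071461087034}
```

View pics/scene0.png

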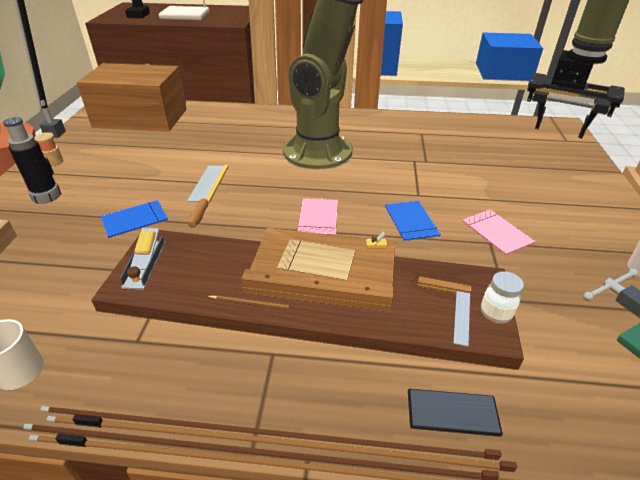

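View pics/top0.png

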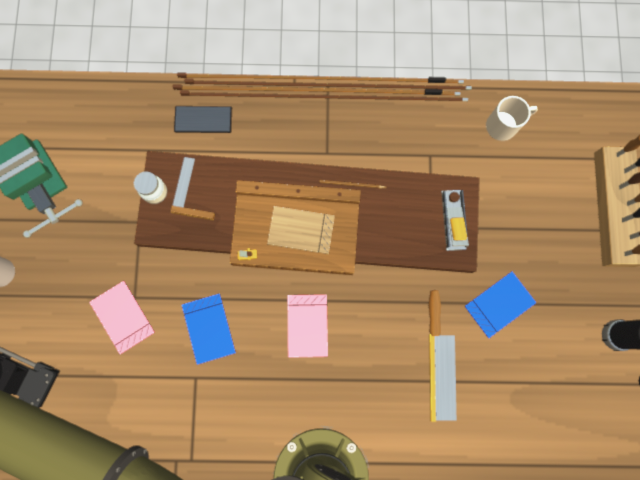

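Scene and top show the wooden plate on the bench hook at top (301,230). The look-alikes are pink plates at (121,317) and (307,325) and blue ones at (209,328) and (501,304), all lying on the bench. Only the pale wooden plate on the board fits the description, so I'll confirm it in an enlarged crop.

```bash
cat > h.py <<'E'
import numpy as np, cv2
from workcell import ctrl
def cast(n,px,z):
    c=ctrl.get_calibration(n); K,R,t=c["mtx"],np.array(c["R"]),np.array(c["t"])
    px=np.atleast_2d(px).astype(float)
    d=np.c_[px,np.ones(len(px))]@np.linalg.inv(K).T@R
    o=-R.T@t
    return o+d*((z-o[2])/d[:,2])[:,None]
def proj(n,X):
    c=ctrl.get_calibration(n); p=(np.atleast_2d(X)@np.array(c["R"]).T+np.array(c["t"]))@np.array(c["mtx"]).T
    return p[:,:2]/p[:,2:]
E
python3 - <<'E'
import cv2,numpy as np
from h import *
a=cv2.imread("pics/top0.png")
c=cv2.resize(a[170:285,220:375],None,fx=5,fy=5,interpolation=cv2.INTER_CUBIC); cv2.imwrite("pics/crop0.png",c)
hsv=cv2.cvtColor(a,cv2.COLOR_BGR2HSV)
for p in [(290,230),(250,225),(330,235),(322,226),(345,240),(300,190),(300,260)]: print(p,hsv[p[1],p[0]])
for n,p,z in [("board corners",[(231,265),(353,273),(358,203)],.054),("fence top",[(237,182),(360,190)],.078),("plank",[(147,151),(480,177),(476,271),(135,245)],.036)]: print(n,cast("top",p,z).round(4).tolist())
E
```

```text
(290, 230) [ 19 104 215]
(250, 225) [ 16 155 170]
(330, 235) [ 18 108 214]
(322, 226) [ 18  99 165]
(345, 240) [ 16 154 164]
(300, 190) [ 15 152 158]
(300, 260) [ 16 156 175]
board corners [[0.4894, 0.2228, 0.054], [0.4751, -0.0699, 0.054], [0.6479, -0.0813, 0.054]]
fence top [[0.6886, 0.2134, 0.078], [0.6742, -0.0841, 0.078]]
plank [[0.777, 0.4482, 0.036], [0.7253, -0.3891, 0.036], [0.4873, -0.3711, 0.036], [0.5371, 0.461, 0.036]]
```

View pics/crop0.png

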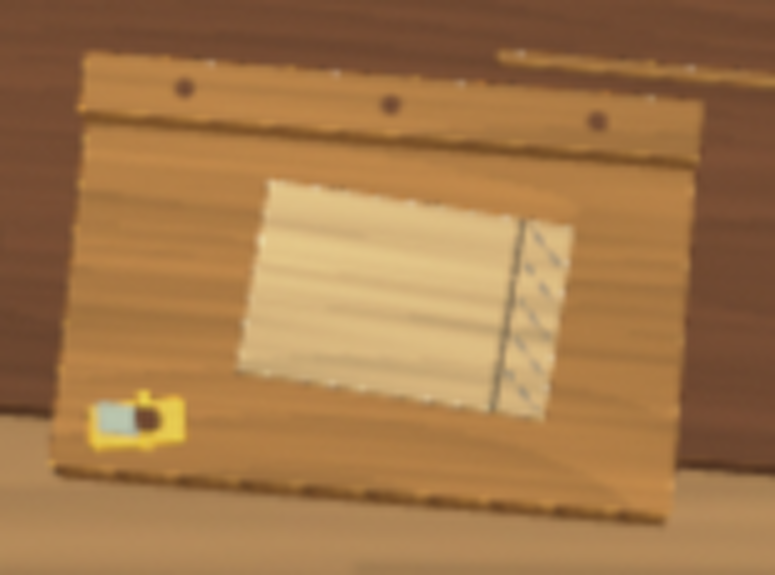

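The crop shows the pale maple plate with its pencil line at crop x≈508 and its hatched strip on the right, so it is the blank. The fence foot is at crop y≈115–160, the board's right edge at x≈683, and the finger plane at (138,420).

```bash
cat >> h.py <<'E'
def edge(g,p0,p1,r=5,m=.1,n=25):
    """subpixel strongest-gradient line near p0-p1, robust fit; returns two points"""
    p0,p1=np.array(p0,float),np.array(p1,float); d=(p1-p0)/np.linalg.norm(p1-p0); nn=np.array([-d[1],d[0]])
    s=np.arange(-r,r+.01,.25); P=[]
    for f in np.linspace(m,1-m,n):
        q=p0+f*(p1-p0)+s[:,None]*nn
        v=cv2.remap(g,q[:,0].astype(np.float32)[None],q[:,1].astype(np.float32)[None],cv2.INTER_LINEAR)[0]
        e=np.abs(np.gradient(cv2.GaussianBlur(v[:,None],(1,5),0)[:,0])); i=e.argmax()
        w=e[max(0,i-4):i+5]; P.append(p0+f*(p1-p0)+nn*(s[max(0,i-4):i+5]@w/w.sum()))
    vx,vy,x,y=cv2.fitLine(np.float32(P),cv2.DIST_HUBER,0,.01,.01).ravel(); c=np.array([x,y]);v=np.array([vx,vy])
    return c+v*(v@(p0-c)),c+v*(v@(p1-c))
def blank(im,z=.06):
    hsv=cv2.cvtColor(im,cv2.COLOR_BGR2HSV); m=cv2.inRange(hsv,(10,40,130),(28,130,255))
    roi=np.zeros_like(m); roi[195:285,255:385]=255
    m=cv2.morphologyEx(m&roi,cv2.MORPH_CLOSE,np.ones((5,5)))
    k=max(cv2.findContours(m,0,2)[0],key=cv2.contourArea)
    W=cast("top",k[:,0],z)[:,:2]
    return cv2.minAreaRect(np.float32(W)*1000), cv2.boxPoints(cv2.minAreaRect(np.float32(W)*1000))
E
cat > meas.py <<'E'
from h import *
a=cv2.imread("pics/top0.png"); g=cv2.cvtColor(a,cv2.COLOR_BGR2GRAY).astype(np.float32)
C=lambda x,y:(220+x/5-.4,170+y/5-.4)
def L(nm,p,q,z,r=3):
    e=cast("top",np.array(edge(g,p,q,r)),z)[:,:2]*1000; d=e[1]-e[0]
    print(nm,e.round(1).tolist(),"len",np.linalg.norm(d).round(1),"dir",np.degrees(np.arctan2(d[1],d[0])).round(2)); return e
L("right end",C(693,175),C(672,510),54)if 0 else L("right end",C(693,175),C(675,455),.054)
L("left end",C(82,130),C(60,400),.054)
L("fence top front",C(80,108),C(697,157),.078)
L("fence foot",C(82,120),C(697,163),.054,2)
L("fence top back",C(84,53),C(702,101),.078)
L("blank far",C(270,181),C(573,226),.06)
L("blank near",C(240,372),C(545,418),.06)
L("blank left",C(270,181),C(240,372),.06)
L("blank right",C(573,226),C(545,418),.06)
print(blank(a))
hsv=cv2.cvtColor(a,cv2.COLOR_BGR2HSV); print("finger plane",(cast("top",[C(90,450),C(187,440),C(145,390)],.08)*1000).round().tolist())
E
python3 meas.py
```

```text
right end [[643.9, -82.0], [505.1, -74.2]] len 139.0 dir 176.77
left end [[660.8, 215.8], [527.1, 225.3]] len 134.1 dir 175.95
fence top front [[665.4, 215.8], [643.3, -81.5]] len 298.2 dir -94.26
fence foot [[665.1, 218.0], [648.8, -83.7]] len 302.2 dir -93.09
fence top back [[694.5, 215.0], [674.8, -84.2]] len 299.8 dir -93.76
blank far [[636.1, 124.6], [615.7, -23.1]] len 149.0 dir -97.87
blank near [[541.7, 136.2], [520.6, -10.5]] len 148.2 dir -98.18
blank left [[635.7, 125.2], [541.4, 138.5]] len 95.3 dir 171.96
blank right [[615.8, -23.5], [521.2, -10.3]] len 95.5 dir 172.08
(((578.2766723632812, 57.9945068359375), (151.16098022460938, 97.29346466064453), 81.71199035644531), array([[519.24316 ,  -9.784233],
       [615.5205  , -23.808998],
       [637.3102  , 125.77325 ],
       [541.03284 , 139.798   ]], dtype=float32))
finger plane [[499.0, 204.0, 80.0], [505.0, 159.0, 80.0], [528.0, 179.0, 80.0]]
```

Measured in mm, with all sizes matching those given:
- **Hook:** yaw ≈ -3.8°.
- **Fence face:** x ≈ 651 at y = 0.
- **Board right edge:** y ≈ -80 at x = 600.
- **Blank:** yaw ≈ -8°, centred at (578,58). It is 23–33 mm off the fence and needs to go about 91 mm right.

I'll approach the front edge with the fingers open and their closing line parallel to the fence.

Request:
play_rows(deltas=[[0,0,0.0125,0.39,-0.86,-0.19,1],[0,0,0.0125,0.39,-0.86,-0.19,1],[0,0,0.0125,0.39,-0.86,-0.19,1],[0,0,0.0125,0.39,-0.86,-0.19,1],[0,0,0.0125,0.39,-0.86,-0.19,1]])

```text
clock: 0.6
ee_pos: [0.299, 0.4913, 0.1981]
tcp_rot: [-0.514, -3.099, 0.001]
contact_force: [0.6, 0.1, -0.7]
width: 0.0868
gripper_force: 0.0
```

Request:
play_rows(deltas=[[0,0,0.0125,0.39,-0.86,-0.19,1],[0,0,0.0125,0.39,-0.86,-0.19,1],[0,0,0.0125,0.39,-0.86,-0.19,1],[0,0,0.0125,0.39,-0.86,-0.19,1],[0,0,0.0125,0.39,-0.86,-0.19,1]])

```text
clock: 1.1
ee_pos: [0.3477, 0.3838, 0.1745]
tcp_rot: [-0.413, -3.114, 0.001]
contact_force: [-0.3, -0.6, -0.3]
width: 0.0869
gripper_force: 0.0
```

Request:
play_rows(deltas=[[0,0,0.0125,0.39,-0.86,-0.19,1],[0,0,0.0125,0.39,-0.86,-0.19,1],[0,0,0.0125,0.39,-0.86,-0.19,1],[0,0,0.0125,0.39,-0.86,-0.19,1],[0,0,0.0125,0.39,-0.86,-0.19,1]])

```text
clock: 1.6
ee_pos: [0.3963, 0.2764, 0.1508]
tcp_rot: [-0.31, -3.126, 0.001]
contact_force: [-0.4, 0.1, 0.4]
width: 0.0869
gripper_force: 0.0
```

Request:
play_rows(deltas=[[0,0,0.0125,0.39,-0.86,-0.19,1],[0,0,0.0125,0.39,-0.86,-0.19,1],[0,0,0.0125,0.39,-0.86,-0.19,1],[0,0,0.0125,0.39,-0.86,-0.19,1],[0,0,0.0125,0.39,-0.86,-0.19,1]])

```text
clock: 2.1
ee_pos: [0.4451, 0.169, 0.1271]
tcp_rot: [-0.208, -3.134, 0.0]
contact_force: [0.4, 0.0, -0.8]
width: 0.0864
gripper_force: 0.0
```

Request:
play_rows(deltas=[[0,0,0.0125,0.4,-0.85,-0.3,1],[0,0,0.0125,0.4,-0.85,-0.3,1],[0,0,0.0125,0.4,-0.85,-0.3,1],[0,0,0.0125,0.4,-0.85,-0.3,1],[0,0,0.0125,0.4,-0.85,-0.3,1]])

```text
clock: 2.6
ee_pos: [0.495, 0.0628, 0.0895]
tcp_rot: [-0.105, -3.139, -0.0]
contact_force: [0.1, 0.7, -0.5]
width: 0.0871
gripper_force: 0.0
```

Request:
play_rows(deltas=[[0,0,0,0,0,-0.35,1],[0,0,0,0,0,-0.35,1],[0,0,0,0,0,-0.35,1],[0,0,0,0,0,-0.1,1],[0,0,0,0,0,0,1]])

```text
clock: 3.1
ee_pos: [0.4944, 0.0645, 0.0608]
tcp_rot: [-0.104, -3.139, 0.0]
contact_force: [-0.1, -0.1, 0.0]
width: 0.0871
gripper_force: 0.0
```

Request:
play_rows(deltas=[[0,0,0,0,0,-0.15,1],[0,0,0,0.3,-0.02,0,1],[0,0,0,0.3,-0.02,0,1],[0,0,0,0.3,-0.02,0,1],[0,0,0,0.3,-0.02,0,1]])

```text
clock: 3.6
ee_pos: [0.526, 0.0616, 0.0578]
tcp_rot: [0.106, 3.139, 0.0]
contact_force: [0.4, 0.4, 0.1]
width: 0.0869
gripper_force: 0.1
```

Request:
play_rows(deltas=[[0,0,0,0.15,-0.01,0,1],[0,0,0,0.15,-0.01,0,1],[0,0,0,0.15,-0.01,0,1],[0,0,0,0.15,-0.01,0,1],[0,0,0,0,0,0,1]])

```text
clock: 4.1
ee_pos: [0.5405, 0.0607, 0.0576]
tcp_rot: [0.106, 3.139, -0.0]
contact_force: [-0.2, 0.0, -0.1]
width: 0.0869
gripper_force: 0.0
```

```bash
python3 - <<'E'
from h import *
s=ctrl.get_state(); print(s["ee_pos"],s["contact_force"])
a=ctrl.snapshot("top")[:,:,::-1].copy(); cv2.imwrite("pics/top1.png",a)
b=ctrl.snapshot("scene")[:,:,::-1]
cv2.imwrite("pics/v1.png",np.hstack([cv2.resize(a[170:285,220:375],(390,290),interpolation=2),cv2.resize(b[210:320,230:410],(400,290),interpolation=2)]))
E
```

```text
[0.54054416 0.06068482 0.05761942] [-0.22707673  0.00845759 -0.07528115]
```

View pics/v1.png

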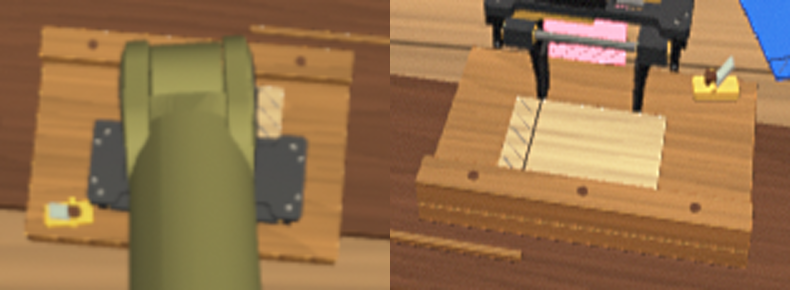

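The blank is square to the fence in front of both fingers (scene half, 500–665, 95–185), with a small gap left. I'll creep on until contact.

Request:
play_rows(deltas=[[0,0,0,0.08,-0.005,0,1],[0,0,0,0.08,-0.005,0,1],[0,0,0,0.08,-0.005,0,1],[0,0,0,0.04,0,0,1],[0,0,0,0.04,0,0,1]])

```text
clock: 4.7
ee_pos: [0.5479, 0.0603, 0.0576]
tcp_rot: [-0.106, -3.139, 0.0]
contact_force: [-2.0, -0.5, 1.3]
width: 0.0869
gripper_force: 1.0
```

Request:
play_rows(deltas=[[0,0,0,0.04,0,0,1],[0,0,0,0.04,0,0,1],[0,0,0,0.04,0,0,1],[0,0,0,0,0,0,1],[0,0,0,0,0,0,1]])

```text
clock: 5.2
ee_pos: [0.5483, 0.0603, 0.0571]
tcp_rot: [-0.105, -3.134, 0.001]
contact_force: [-7.7, -0.8, 4.7]
width: 0.0869
gripper_force: 3.9
```

Contact with the fence at about 8 N. I'll back off, go up and over to the left end, and shut the fingers.

Request:
play_rows(deltas=[[0,0,0,-0.4,0,0,1],[0,0,0,-0.2,0,0.2,1],[0,0,0,0,0,0.8,1],[0,0,0,0,0,0.8,1],[0,0,0,0,0,0.6,0]])

```text
clock: 5.7
ee_pos: [0.5368, 0.0605, 0.1194]
tcp_rot: [0.106, 3.137, 0.001]
contact_force: [0.7, -0.1, 0.1]
width: 0.084
gripper_force: 0.0
```

Request:
play_rows(deltas=[[0,0,0,0.6,1,0,0],[0,0,0,0.6,1,0,0],[0,0,0,0.6,1,0,0],[0,0,0,0.6,1,0,0],[0,0,0,0.5,0.9,0,0]])

```text
clock: 6.2
ee_pos: [0.6094, 0.1845, 0.118]
tcp_rot: [0.105, 3.139, 0.001]
contact_force: [1.0, 0.5, 0.2]
width: 0.0469
gripper_force: 0.0
```

```bash
python3 - <<'E'
from h import *
s=ctrl.get_state(); print(s["ee_pos"],s["contact_force"],s["width"])
a=ctrl.snapshot("top")[:,:,::-1].copy(); cv2.imwrite("pics/top2.png",a)
b=ctrl.snapshot("scene")[:,:,::-1].copy(); cv2.imwrite("pics/scene2.png",b)
cv2.imwrite("pics/v2.png",np.hstack([cv2.resize(a[170:285,220:375],(390,290),interpolation=2),cv2.resize(b[210:320,230:410],(400,290),interpolation=2)]))
hsv=cv2.cvtColor(b,cv2.COLOR_BGR2HSV); m=cv2.inRange(hsv,(10,40,130),(28,130,255)); r=np.zeros_like(m); r[235:290,270:375]=255
m=cv2.morphologyEx(m&r,cv2.MORPH_CLOSE,np.ones((5,5))); k=max(cv2.findContours(m,0,2)[0],key=cv2.contourArea)
W=np.float32(cast("scene",k[:,0],.06)[:,:2]*1000); R=cv2.minAreaRect(W); print(R,cv2.boxPoints(R).round(1).tolist())
E
```

```text
[0.60937313 0.18450071 0.11800183] [0.9911315  0.49699791 0.23450778] 0.04685277018052669
((598.8369750976562, 61.05152130126953), (150.76358032226562, 80.36254119873047), 86.59991455078125) [[554.2999877929688, -11.800000190734863], [634.5, -16.600000381469727], [643.4000244140625, 133.89999389648438], [563.2000122070312, 138.6999969482422]]
```

View pics/v2.png

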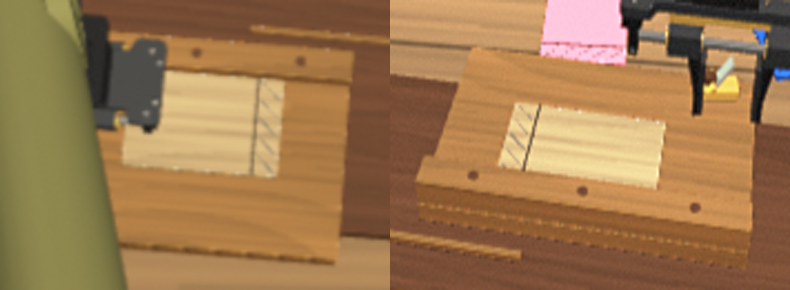

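The blank sits square along the fence (left crop: right end x≈283, pencil line x≈255; right crop: left end x≈665). Its left end is at y≈136 mm and it needs about 95 mm to the right. Descending behind the left end.

Request:
play_rows(deltas=[[0,0,0,-0.1,0,-0.5,0],[0,0,0,0,0,-0.5,0],[0,0,0,0,0,-0.5,0],[0,0,0,0,0,-0.5,0],[0,0,0,0,0,-0.4,0]])

```text
clock: 6.8
ee_pos: [0.6053, 0.1821, 0.0559]
tcp_rot: [-0.107, -3.138, 0.001]
contact_force: [0.6, -0.0, -0.1]
width: 0.0028
gripper_force: 0.0
```

Request:
play_rows(deltas=[[0,0,0,0,0,0,0],[0,0,0,0,-0.3,0,0],[0,0,0,0,-0.3,0,0],[0,0,0,0,-0.3,0,0],[0,0,0,0,-0.3,0,0]])

```text
clock: 7.3
ee_pos: [0.6063, 0.1517, 0.058]
tcp_rot: [0.107, 3.139, 0.0]
contact_force: [0.2, 0.4, 0.4]
width: 0.0007
gripper_force: 0.0
```

Request:
play_rows(deltas=[[0,0,0,0,0,-0.04,0],[0,0,0,-0.02,-0.3,0,0],[0,0,0,-0.02,-0.3,0,0],[0,0,0,-0.02,-0.3,0,0],[0,0,0,-0.02,-0.3,0,0]])

```text
clock: 7.8
ee_pos: [0.6039, 0.1222, 0.0565]
tcp_rot: [-0.106, -3.14, -0.0]
contact_force: [0.8, 0.4, -0.4]
width: 0.0002
gripper_force: 0.1
```

Request:
play_rows(deltas=[[0,0,0,-0.02,-0.3,0,0],[0,0,0,-0.02,-0.3,0,0],[0,0,0,-0.02,-0.3,0,0],[0,0,0,-0.02,-0.3,0,0],[0,0,0,0,0,0,0]])

```text
clock: 8.3
ee_pos: [0.6021, 0.0909, 0.0567]
tcp_rot: [0.109, 3.139, -0.001]
contact_force: [0.1, 0.1, -0.4]
width: 0.0003
gripper_force: 0.0
```

```bash
python3 - <<'E'
from h import *
s=ctrl.get_state(); print(s["ee_pos"],s["contact_force"],s["width"])
a=ctrl.snapshot("top")[:,:,::-1].copy(); cv2.imwrite("pics/top3.png",a)
b=ctrl.snapshot("scene")[:,:,::-1].copy(); cv2.imwrite("pics/scene3.png",b)
cv2.imwrite("pics/v3.png",np.hstack([cv2.resize(a[170:285,220:375],(390,290),interpolation=2),cv2.resize(b[210:320,230:410],(400,290),interpolation=2)]))
E
```

```text
[0.6021067  0.09094737 0.05667483] [ 0.09481708  0.06268343 -0.42162623] 0.00034148300315003347
```

View pics/v3.png

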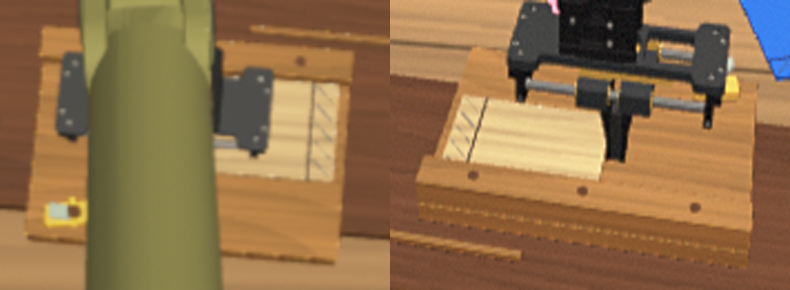

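The blank slides squarely along the fence; its right end (crop x≈337) is nearly at the board's edge (≈345). Measuring the remaining distance.

```bash
cat > m2.py <<'E'
import sys
from h import *
# usage: image, line endpoints and end endpoints given in px
def run(f,ln,en,far=None,near=None):
    a=cv2.imread(f); g=cv2.cvtColor(a,cv2.COLOR_BGR2GRAY).astype(np.float32)
    O=np.array([651.,0]); th=np.radians(-3.8); X=np.array([np.cos(th),np.sin(th)]); Y=np.array([-X[1],X[0]])
    R=np.array([574.5,-78.1])
    for nm,e in (("line",ln),("end",en),("far",far),("near",near)):
        if e is None: continue
        if nm=="line": # darkest ridge: minimum across
            p=[]
            for y in np.linspace(e[0][1],e[1][1],20):
                x0=np.interp(y,[e[0][1],e[1][1]],[e[0][0],e[1][0]]) ; xs=np.arange(x0-3,x0+3.01,.25).astype(np.float32)
                v=cv2.remap(g,xs[None],np.full_like(xs,y)[None],1)[0]; w=np.clip(np.median(v)-v,0,None)**2; p.append((xs@w/w.sum(),y))
            vx,vy,x,y=cv2.fitLine(np.float32(p),cv2.DIST_HUBER,0,.01,.01).ravel(); q=[(x+vx/vy*(e[i][1]-y),e[i][1]) for i in (0,1)]
        else: q=edge(g,*e,2.5)
        W=cast("top",np.array(q),.06)[:,:2]*1000; d=W[1]-W[0]
        print(nm,W.round(1).tolist(),"hook y past right edge",(-(W-R)@Y).round(1),"hook x rel fence",((W-O)@X).round(1),"dir",np.degrees(np.arctan2(d[1],d[0])).round(2))
E
python3 - <<'E'
from m2 import *
C=lambda x,y:(220+x*155/390-.3,170+y*115/290-.3)
run("pics/top3.png",(C(313,90),C(308,172)),(C(340,90),C(335,175)),near=(C(225,178),C(330,181)))
E
```

```text
line [[639.8, -46.8], [559.0, -42.0]] hook y past right edge [-35.6 -35. ] hook x rel fence [ -8.1 -89. ] dir 176.6
end [[640.3, -72.5], [556.7, -66.6]] hook y past right edge [-10.  -10.3] hook x rel fence [ -5.9 -89.7] dir 175.96
near [[556.6, 36.5], [551.8, -64.0]] hook y past right edge [-113.1  -12.6] hook x rel fence [-96.6 -94.7] dir -92.71
```

Line at -35.3 mm and end at -10.1 mm: 25 mm apart, as they should be. I still need about 40 mm.

Request:
play_rows(deltas=[[0,0,0,-0.02,-0.3,0,0],[0,0,0,-0.02,-0.3,0,0],[0,0,0,-0.02,-0.3,0,0],[0,0,0,-0.02,-0.3,0,0],[0,0,0,-0.01,-0.2,0,0]])

```text
clock: 8.9
ee_pos: [0.5997, 0.0565, 0.0566]
tcp_rot: [-0.108, -3.14, 0.0]
contact_force: [0.5, 0.3, 0.2]
width: 0.0002
gripper_force: 0.1
```

Request:
play_rows(deltas=[[0,0,0,0,-0.1,0,0],[0,0,0,0,0,0,0],[0,0,0,0,0,0,0],[0,0,0,0,0,0,0],[0,0,0,0,0,0,0]])

```text
clock: 9.4
ee_pos: [0.5998, 0.0557, 0.0566]
tcp_rot: [0.105, 3.14, 0.0]
contact_force: [-0.5, 0.2, 0.4]
width: 0.0004
gripper_force: 0.0
```

```bash
python3 - <<'E'
from m2 import *
s=ctrl.get_state(); print(s["ee_pos"],s["contact_force"],s["width"])
a=ctrl.snapshot("top")[:,:,::-1].copy(); cv2.imwrite("pics/top4.png",a)
# expected px for the line / end from hook frame
th=np.radians(-3.8); X=np.array([np.cos(th),np.sin(th)]); Y=np.array([-X[1],X[0]])
P=lambda hx,past:tuple(proj("top",np.r_[(np.array([651,0])+X*hx+Y*(-(past)+ (np.array([574.5,-78.1])-[651,0])@Y))/1000,.06])[0])
run("pics/top4.png",(P(-10,3),P(-85,3)),(P(-10,28),P(-85,28)),near=(P(-96,-25),P(-96,25)))
E
```

```text
[0.59980127 0.05574726 0.05656345] [-0.48861469  0.24139106  0.41833872] 0.00038689892032938903
line [[635.3, -83.1], [560.4, -77.9]] hook y past right edge [1.  0.8] hook x rel fence [-10.2 -85.2] dir 176.02
end [[633.8, -107.8], [558.9, -103.3]] hook y past right edge [25.7 26.2] hook x rel fence [-10.1 -85. ] dir 176.59
near [[551.3, -51.5], [547.2, -101.3]] hook y past right edge [-25.  25.] hook x rel fence [-96.1 -96.8] dir -94.65
```

Line at +1 mm; 4 mm more, then lift away and go to the front for a last snug against the fence.

Request:
play_rows(deltas=[[0,0,0,-0.01,-0.08,0,0],[0,0,0,0,-0.08,0,0],[0,0,0,0,0,0,0],[0,0,0,0,0,0,0],[0,0,0,0,0,0,0]])

```text
clock: 9.95
ee_pos: [0.5996, 0.0513, 0.0566]
tcp_rot: [0.106, 3.14, 0.0]
contact_force: [0.5, 0.0, 0.5]
width: 0.0004
gripper_force: 0.0
```

Request:
play_rows(deltas=[[0,0,0,0,0.4,0,0],[0,0,0,0,0.4,0.5,0],[0,0,0,0,0,0.8,0],[0,0,0,0,0,0.7,0],[0,0,0,-0.4,0,0,0]])

```text
clock: 10.45
ee_pos: [0.5923, 0.073, 0.1101]
tcp_rot: [0.104, 3.133, 0.003]
contact_force: [0.5, -0.5, -0.3]
width: 0.0003
gripper_force: 0.0
```

Request:
play_rows(deltas=[[0,0,0,-0.8,-0.8,0,1],[0,0,0,-0.8,-0.8,0,1],[0,0,0,-0.8,-0.8,0,1],[0,0,0,-0.8,-0.8,0,1],[0,0,0,0,-0.6,0,1]])

```text
clock: 10.95
ee_pos: [0.506, -0.024, 0.1058]
tcp_rot: [-0.106, -3.137, -0.002]
contact_force: [0.1, 0.9, -0.1]
width: 0.0329
gripper_force: 0.0
```

Request:
play_rows(deltas=[[0,0,0,0,0,-0.5,1],[0,0,0,0,0,-0.5,1],[0,0,0,0,0,-0.5,1],[0,0,0,0,0,-0.42,1],[0,0,0,0,0,0,1]])

```text
clock: 11.45
ee_pos: [0.5079, -0.0229, 0.0561]
tcp_rot: [-0.104, -3.136, 0.001]
contact_force: [-0.5, 0.9, 1.0]
width: 0.0725
gripper_force: 0.0
```

Request:
play_rows(deltas=[[0,0,0,0.3,-0.02,0,1],[0,0,0,0.3,-0.02,0,1],[0,0,0,0.3,-0.02,0,1],[0,0,0,0.15,-0.01,0,1],[0,0,0,0.1,0,0,1]])

```text
clock: 11.95
ee_pos: [0.5391, -0.0255, 0.0588]
tcp_rot: [0.106, 3.139, -0.0]
contact_force: [-0.3, -0.0, 0.4]
width: 0.0867
gripper_force: 0.0
```

Request:
play_rows(deltas=[[0,0,0,-0.04,0,-0.07,1],[0,0,0,0.08,0,0,1],[0,0,0,0.04,0,0,1],[0,0,0,0.04,0,0,1],[0,0,0,0.04,0,0,1]])

```text
clock: 12.45
ee_pos: [0.5423, -0.0253, 0.0569]
tcp_rot: [0.106, 3.14, 0.0]
contact_force: [-0.1, 0.4, 0.4]
width: 0.087
gripper_force: 0.0
```

Request:
play_rows(deltas=[[0,0,0,0.04,0,0,1],[0,0,0,0.04,0,0,1],[0,0,0,0.02,0,0,1],[0,0,0,0,0,0,1],[0,0,0,0,0,0,1]])

```text
clock: 12.95
ee_pos: [0.5429, -0.0253, 0.0565]
tcp_rot: [-0.105, -3.136, -0.0]
contact_force: [-5.4, 0.2, 4.6]
width: 0.087
gripper_force: 2.9
```

Snug at about 5 N. Hand away, then check.

Request:
play_rows(deltas=[[0,0,0,-0.2,0,0,1],[0,0,0,-0.6,0,0,1],[0,0,0,-0.6,0,0.4,1],[0,0,0,0,0,1,1],[0,0,0,0,0,1,1]])

```text
clock: 13.45
ee_pos: [0.5094, -0.0254, 0.1173]
tcp_rot: [0.107, 3.139, 0.0]
contact_force: [0.6, 0.1, -0.8]
width: 0.087
gripper_force: 0.0
```

Request:
play_rows(deltas=[[0,0,0,-0.2,1,0.6,1],[0,0,0,-0.2,1,0.6,1],[0,0,0,-0.2,1,0.6,1],[0,0,0,-0.2,1,0.6,1],[0,0,0,-0.2,1,0.6,1]])

```text
clock: 13.95
ee_pos: [0.485, 0.1007, 0.1927]
tcp_rot: [0.107, 3.138, 0.001]
contact_force: [0.7, 0.3, 0.5]
width: 0.0867
gripper_force: 0.0
```

Request:
play_rows(deltas=[[0,0,0,-0.2,1,0,1],[0,0,0,-0.2,1,0,1],[0,0,0,-0.2,1,0,1],[0,0,0,-0.2,1,0,1],[0,0,0,-0.2,1,0,1]])

```text
clock: 14.45
ee_pos: [0.4599, 0.2258, 0.1921]
tcp_rot: [0.107, 3.138, 0.002]
contact_force: [0.9, 0.3, 0.1]
width: 0.0869
gripper_force: 0.0
```

Request:
play_rows(deltas=[[0,0,0,-0.2,1,0,1],[0,0,0,-0.2,1,0,1],[0,0,0,-0.2,1,0,1],[0,0,0,-0.2,1,0,1],[0,0,0,0,0,0,1]])

```text
clock: 14.95
ee_pos: [0.4382, 0.3291, 0.1918]
tcp_rot: [0.097, 3.14, 0.004]
contact_force: [0.3, -0.4, 0.0]
width: 0.0869
gripper_force: 0.0
```

```bash
python3 - <<'E'
from m2 import *
a=ctrl.snapshot("top")[:,:,::-1].copy(); cv2.imwrite("pics/top5.png",a)
b=ctrl.snapshot("scene")[:,:,::-1].copy()
cv2.imwrite("pics/v5.png",np.hstack([cv2.resize(a[170:285,220:375],(390,290),interpolation=2),cv2.resize(b[210:320,230:410],(400,290),interpolation=2)]))
th=np.radians(-3.8); X=np.array([np.cos(th),np.sin(th)]); Y=np.array([-X[1],X[0]])
P=lambda hx,past:tuple(proj("top",np.r_[(np.array([651,0])+X*hx+Y*(-(past)+ (np.array([574.5,-78.1])-[651,0])@Y))/1000,.06])[0])
run("pics/top5.png",(P(-10,5),P(-85,5)),(P(-10,30),P(-85,30)),near=(P(-96,-115),P(-96,25)))
g=cv2.cvtColor(a,cv2.COLOR_BGR2GRAY).astype(np.float32); C=lambda x,y:(220+x/5-.4,170+y/5-.4)
print("board edge",(cast("top",np.array(edge(g,C(675,440),C(671,505),3)),.054)*1000).round(1).tolist(),"fence",(cast("top",np.array(edge(g,C(80,108),C(300,125),3)),.078)*1000).round(1).tolist())
E
```

```text
line [[635.2, -86.4], [560.3, -81.4]] hook y past right edge [4.3 4.3] hook x rel fence [-10.1 -85.1] dir 176.2
end [[633.5, -112.0], [558.7, -106.4]] hook y past right edge [29.9 29.3] hook x rel fence [-10. -85.] dir 175.77
near [[557.9, 38.2], [547.5, -101.3]] hook y past right edge [-115.   25.] hook x rel fence [-95.4 -96.6] dir -94.29
board edge [[512.5, -73.3, 54.0], [480.9, -73.1, 54.0]] fence [[664.3, 215.9, 78.0], [657.7, 109.8, 78.0]]
```

View pics/v5.png

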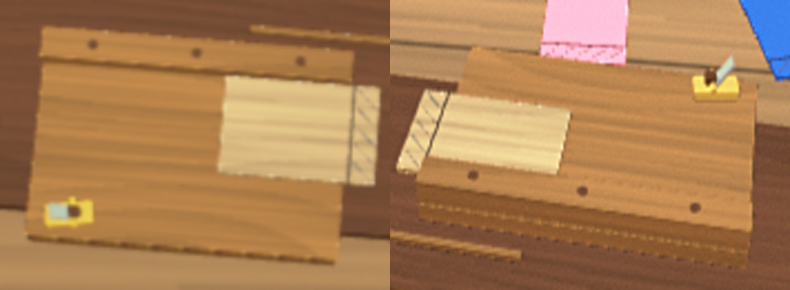

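The blank sits flat and square against the fence. Its pencil line (left crop x≈352) is about 4.5 mm past the board's right edge, the waste overhangs, and the finger plane has not moved. Handing in.

```bash
python3 -c "
from workcell import ctrl
print(ctrl.finish_job())"
```

```text
the job is handed in; nothing more can be done
None
```

The maple blank lies flat, snug and square against the fence with its pencil line about 4.5 mm past the board's right-hand edge, the hand is clear, and the job was handed in at about 15 s (no verdict was returned).

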